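Wedge a glued tile tight on the clamping board

TASK

The broken tile on the sloping clamping board has just been glued: press its crack shut with one of the three wooden wedges, lying flat on the slope with the thin end pointing down it, pushed down between the light wooden press bar and the fence until it jams. Try the wedges to find the one that fits: it must jam tight with its thin end close to the bottom ledge (no more than 4 cm from it) but without touching the ledge. Leave that wedge in place and the other two on the table, and do not push the other things about.

Things in the scene. Friction and masses are not known exactly. Their poses are not given: they have to be found in the camera images.
- clamping_board: plywood stand of the clamping board, fixed to the table; carries the sloping bed (262 mm wide, 200 mm deep, rising from 25 mm at its left end to 115 mm at its right end). Origin on the table straight below the bed's origin. The terracotta tile (13 mm thick, 111 mm up the slope, in two halves) lies on the bed at bed y = 22 to 122 mm, against a rail.
- bed: the sloping top, inclined 28 degrees, low edge at the left of the table. Its x points up the slope (to the robot's right), y across it (away from the robot), z square out of the board. Origin: on the board's surface, at the upper face of the bottom ledge (15 mm high, full width) where the press bar's slot face meets it when the crack is shut. The board runs over x -26 to 196, y -108 to 154 mm.
- slot (a point): point on the bed's surface at bed x 60, y -5 mm, in the slot between press bar and fence, both 15 mm high, bed x 2 to 120 mm (flared from 111). Slot faces in mm: bar y = x/10 (crack shut), fence y = -w - x/10: it widens 1 in 5, as the wedges do. A wedge of thin-end thickness t jams with its thin end at x = 5(t - w); if t is under w it slides to the ledge, loose.
- fence_bolts (a point): point on the bed's surface midway between the two wing nuts (17 mm high, at bed x 30 and 90, y -75 mm) that clamp the fence to the board. The fence is clamped elsewhere for each job: the slot's width w at the ledge (crack shut) is between 2 and 18.5 mm and is not given; see it or feel it.
- press_bar: light wooden bar, 15 mm high, with the near half of the tile, sliding across the slope as one. Its origin coincides with the bed's when the crack is shut and lies 2 to 5 mm towards the fence (bed -y) at the start. It slides against 2 N of friction and stays where left. Once shut, 10 to 15 N down the slope on the wedge's head jam it (1 to 3 mm deeper than where it first fits); it then holds by friction.
- wedge_slim: the slimmest wooden wedge with a blue painted head, lying on the table: 120 mm long, 50 mm tall, and (side to side) 8 mm thick at the thin end, 20 mm in the middle, 32 mm at the painted head, both sides tapering alike; the thin end is bevelled 2 mm. Origin: middle of its underside (60 mm from either end); x runs along it towards the painted head, y side to side. About 90 g.
- wedge_mid: the middle wooden wedge with a yellow painted head, lying on the table: 120 mm long, 50 mm tall, and (side to side) 15 mm thick at the thin end, 27 mm in the middle, 39 mm at the painted head, both sides tapering alike; the thin end is bevelled 2 mm. Origin: middle of its underside (60 mm from either end); x runs along it towards the painted head, y side to side. About 90 g.
- wedge_thick: the thickest wooden wedge with a red painted head, lying on the table: 120 mm long, 50 mm tall, and (side to side) 22 mm thick at the thin end, 34 mm in the middle, 46 mm at the painted head, both sides tapering alike; the thin end is bevelled 2 mm. Origin: middle of its underside (60 mm from either end); x runs along it towards the painted head, y side to side. About 90 g.
- glue_bottle: white glue bottle with an orange cone cap, 38 mm wide, 112 mm tall, near the left edge; leave it alone
- vial_1: small clear vial with a white cap, 28 x 52 mm tall, near the left edge; leave it alone
- vial_2: small clear vial with a blue cap, 28 x 52 mm tall, near the left edge; leave it alone
- varnish_bottle: small clear varnish bottle with a white cap, 30 x 69 mm tall, near the left edge; leave it alone
- ticket_tin: closed green tin, 94 x 123 x 43 mm tall, right rear of the table; leave it alone
- grinder_stone: grey pebble, 55 x 89 x 40 mm, at the back; leave it alone

How it is judged:
By the outcome, as a careful person would: the job done as asked, in the order asked, and still so for the second after the job is handed in, with the robot touching nothing.
It also fails if it takes over 70 s, if anything falls off the work surface, if the arm or the gripper's body presses on something with over 40 N, if the wrist force passes 120 N, or if a joint passes its speed limit or range.

ROBOT

A 6-joint arm with a two-finger parallel gripper is mounted at the origin on the work surface; the furniture and walls round the work are solid. World frame = base frame: x ahead of the robot, y to its left, z up, the work surface at z = 0. Lengths are in m, angles in rad, forces in N, time in s.
With the tool pointing down it reaches from about 0.25 to 0.725 m from the base axis. Payload 4 kg.
Tool frame: the origin (TCP) lies at the very end of the fingers, on their centre line; the grasp point (between the pads) lies 19 mm behind it; z points along the fingers, y is the direction in which the jaws open and shut (so a half turn about z gives the same grasp; the last joint's range is limited). The gripper opens to 85 mm and grips with 20 to 120 N. Pads are 22 mm wide; open, the fingers measure 114 mm over their backs; the gripper's body (76 mm by 85 mm) begins 54 mm behind the grasp point. The pads swing forward as they close: fully open they stand 13 mm farther back than shut.
Start: joints at [-1.183, 0.241, 0.005, 1.335, 0, 1.571], TCP at [0.189, -0.463, 0.231] pointing down, gripper open.
Joint ranges: [-2.72, 2.72], [-1.05, 1.87], [-1.09, 1.28], [-1.99, 2.15], [-1.42, 1.44], [-3.14, 3.14]. Speed limits (rad/s): [2.79, 2.79, 3.14, 3.14, 3.14, 3.14].

INTERFACE

Orientations are given as a unit quaternion [x, y, z, w].
In Python, from workcell import bot gives the robot as it stands.
- The arm moves only by the shell command python3 -m crank 'ROWS'. ROWS is JSON, a list that holds one entry, the list of rows, each a list of 5 numbers: the shift along the tool's x, y, z in mm, then the turn about the tool's z in degrees, then the closure in counts, from 0 (fully open) to 255 (shut). In form: [[[tx, ty, tz, turn, grip], ...]]. A call has 1 to 12 rows; each row shifts and turns the pose as measured when the row begins, along the tool's axes as they then stand; what a row does not reach is not made up. A row lasts 1/8 s, in which the tool goes at most 62.5 mm and 10.7 degrees, less where a joint would pass 70% of its speed; a pose out of reach is approached as far as the arm can. A call is refused whole if a number of a shift passes 62.5 or a number of a turn 10.7, either way. A call with a gripper value outside its range is refused whole. The fingers move at their own pace and stop on an object; the grip force is fixed at half the most. Time passes only in rows, so rows that do not move let the fingers close. It gives the time, the measured TCP pose, the force and the opening at its end, in the units of the state.
- bot.get_obs(): the state, without advancing time (a new reading comes with each control period).
- bot.camera(name): name is "scene" or "side" or "wrist"; returns a dict with "img" (480x640x3 uint8, blue, green, red), "depth" (480x640 float32, m along the optical axis (not along the pixel's ray), 0 where there is no reading), "fx", "fy", "cx", "cy" (pixels), "R" (3x3) and "t" (3): a world point X has camera coordinates R X + t; the wrist camera has in their place "T_tool_cam" (4x4, takes a point from camera to tool coordinates, whose origin is the TCP and whose axes are the flange's). Camera axes: x right, y down, z forward; pixel columns grow to the right and rows downward; lengths in m; the calibration is good to about 2 mm. A picture is of the moment at which its call begins: read the wrist's pose just before it.
- bot.job_done(): hands the job in, once; it reports no verdict.
The state is a dict: "clock": time; "joint_pos": joint angles; "joint_vel": joint speeds; "tau": joint torques, N m; "eef_pos": TCP position; "tool_rot": TCP orientation; "ft_force": force on the tool from outside, world axes, zero at the start; "ft_torque": the same for the moment, N m; "grip_width": finger opening in m.
Only numpy, scipy, OpenCV 4.12 (cv2) and the standard library are available. Lean on these libraries where they do the work, as an engineer would, in place of code of your own. Each camera call takes 0.05 s, during which the arm holds its last target.

## Working session

There is one attempt and no reset: what is moved stays moved. The work goes in short steps, Python scripts to look and compute and a shell command to move; the robot and the scene stay as the last step left them, time stands still between calls to the robot, and variables do not carry over. Pictures are saved under pics/ and viewed, and the job is handed in when it is done.

```bash
mkdir -p pics; ls; python3 - <<'E'
from workcell import bot
import cv2,pickle
o=bot.get_obs();print({k:o[k] for k in('clock','eef_pos','tool_rot','ft_force','grip_width')})
for n in('scene','side'):
    c=bot.camera(n);cv2.imwrite(f'pics/{n}0.png',c['img']);pickle.dump(c,open(f'{n}0.pkl','wb'))
    print(n,c['R'],c['t'],c['fx'],c['cx'],c['cy'])
E
```

```text
pics
{'clock': 0.0, 'eef_pos': array([ 0.18883954, -0.462298  ,  0.23042808]), 'tool_rot': array([ 9.81257800e-01,  1.92696861e-01, -2.06898469e-04, -1.00381967e-03]), 'ft_force': array([ 0.46545985, -0.15608215, -0.475938  ]), 'grip_width': 0.08536705615815554}
scene [[-0.86967018 -0.49363124  0.00140899]
 [-0.33678224  0.59124489 -0.73280775]
 [ 0.36090374 -0.63777557 -0.68043428]] [0.46363755 0.21152829 0.91108131] 475.55750911766427 316.3452754003141 233.51877314085866
side [[ 0.84809484 -0.52924239  0.02525134]
 [-0.2962603  -0.51318164 -0.80552743]
 [ 0.43927779  0.67568269 -0.59202021]] [-0.45837255  0.20096403  1.28019562] 613.7674798936148 316.514778694833 243.5608060604996
```

View pics/scene0.png

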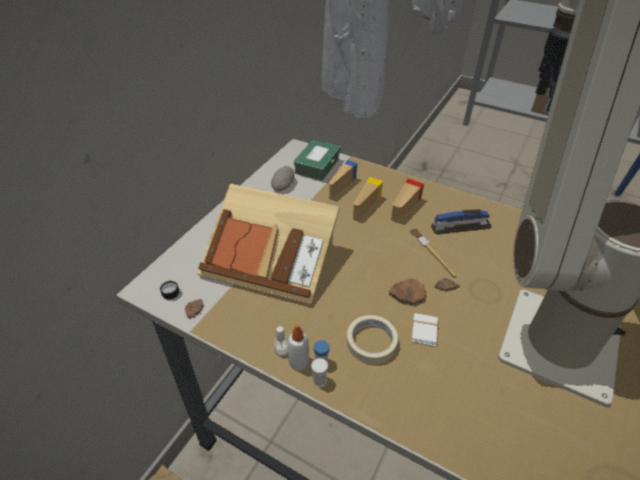

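View pics/side0.png

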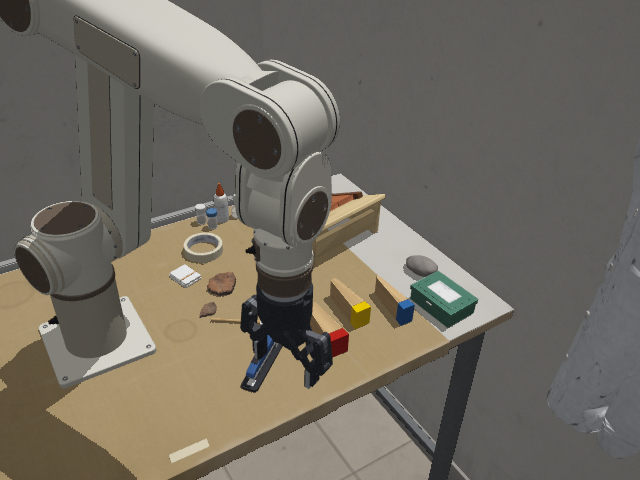

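```bash
cat > h.py <<'E'
import numpy as np,cv2,pickle
def cloud(c):
    d=c['depth'];v,u=np.mgrid[:480,:640]
    P=np.stack([(u-c['cx'])/c['fx']*d,(v-c['cy'])/c['fy']*d,d],-1)
    return (P-c['t'])@c['R']   # R^T (P-t)
def px(c,X):
    p=np.atleast_2d(X)@c['R'].T+c['t']
    return np.c_[p[:,0]/p[:,2]*c['fx']+c['cx'],p[:,1]/p[:,2]*c['fy']+c['cy']]
E
python3 - <<'E'
from h import *
c=pickle.load(open('scene0.pkl','rb'));P=cloud(c)
for (u,v) in [(231,188),(338,206),(310,297),(202,262),(270,290),(235,240),(340,182),(356,165),(367,202),(380,185),(405,205),(418,186),(300,330),(316,155),(283,178),(250,350),(303,244),(303,276)]:
    print((u,v),P[v,u].round(4))
crop=c['img'][170:310,180:350];cv2.imwrite('pics/cr.png',cv2.resize(crop,None,fx=4.5,fy=4.2,interpolation=cv2.INTER_CUBIC))
crop=c['img'][140:230,310:450];cv2.imwrite('pics/cr2.png',cv2.resize(crop,None,fx=5.5,fy=5.5,interpolation=cv2.INTER_CUBIC))
E
```

```text
(231, 188) [0.1456 0.6849 0.7743]
(338, 206) [ 0.4971 -0.0313  0.1164]
(310, 297) [0.4628 0.1501 0.0207]
(202, 262) [0.7041 0.1936 0.0383]
(270, 290) [0.547  0.1709 0.0147]
(235, 240) [0.6645 0.1247 0.0648]
(340, 182) [ 0.5825 -0.2112  0.0329]
(356, 165) [ 0.5734 -0.2852  0.0446]
(367, 202) [ 0.4857 -0.1688  0.0351]
(380, 185) [0.1456 0.6849 0.7743]
(405, 205) [ 0.3988 -0.1997  0.0389]
(418, 186) [ 0.3946 -0.2725  0.0502]
(300, 330) [0.4071 0.2788 0.102 ]
(316, 155) [ 0.6923 -0.2784  0.0411]
(283, 178) [ 0.7205 -0.1529  0.0327]
(250, 350) [0.5047 0.304  0.0018]
(303, 244) [0.5263 0.0695 0.0725]
(303, 276) [0.4937 0.1253 0.0434]
```

View pics/cr.png

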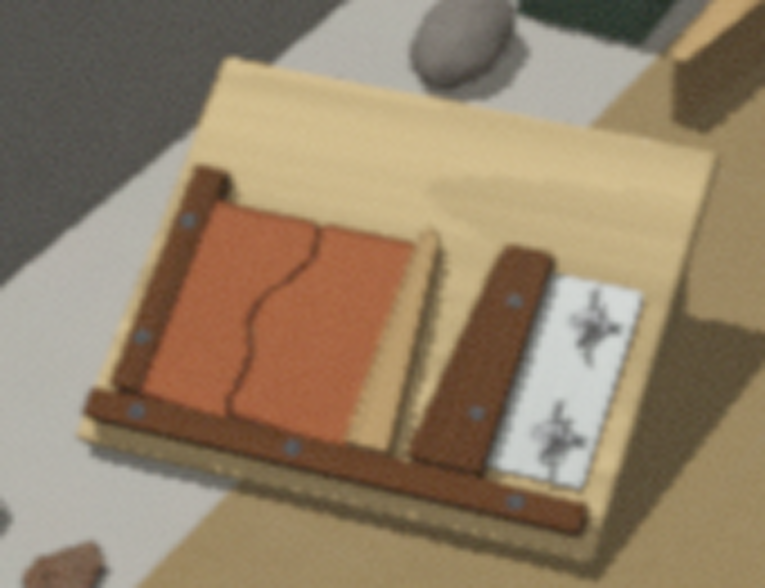

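View pics/cr2.png

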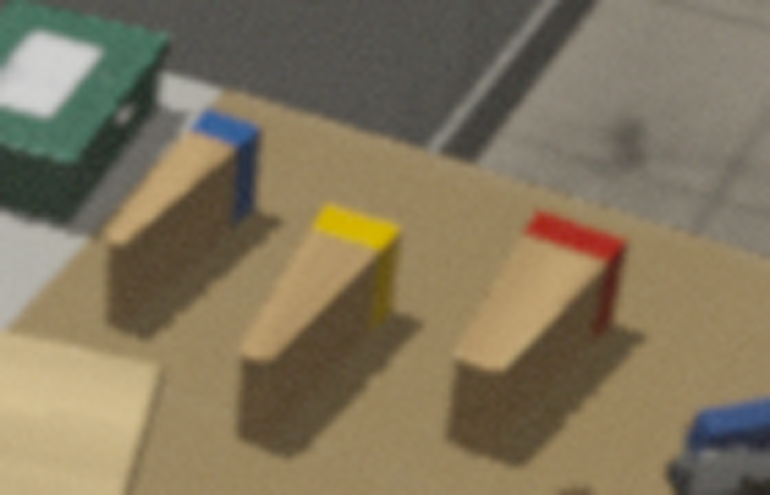

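```bash
python3 - <<'E'
from h import *
c=pickle.load(open('scene0.pkl','rb'));P=cloud(c)
# plane of bare board: polygons upper area
m=np.zeros((480,640),np.uint8)
cv2.fillPoly(m,[np.array([[236,195],[330,212],[325,228],[235,210]])],1)
X=P[(m>0)&(c['depth']>0)];X=X[X[:,2]<.2]
g,_,_,_=np.linalg.lstsq(np.c_[X[:,:2],np.ones(len(X))],X[:,2],rcond=None)
r=X[:,2]-np.c_[X[:,:2],np.ones(len(X))]@g
n=np.array([-g[0],-g[1],1]);n/=np.linalg.norm(n)
print(len(X),g,r.std(),n,np.degrees(np.arccos(n[2])),np.degrees(np.arctan2(n[1],n[0])))
# corners on the plane: board corners in image (crop scale 4.5,4.2)
def onplane(u,v,h=0):
    d=c['R'].T@np.array([(u-c['cx'])/c['fx'],(v-c['cy'])/c['fy'],1]);o=-c['R'].T@c['t']
    # n.(x)=k+h
    k=n[2]*g[2]+h
    return o+d*(k-n@o)/(n@d)
for (a,b) in [(228,58),(716,153)]:
    print(onplane(180+a/4.5,170+b/4.2))
E
```

```text
1584 [ 0.09881008 -0.49793893  0.05217448] 0.0018838209507613824 [-0.08810724  0.44400352  0.89168267] 26.914541588213815 101.22386096232938
[0.74779038 0.01969636 0.11625612]
[ 0.49425508 -0.03108864  0.11649211]
```

```bash
cat >> h.py <<'E'
def rect(c,O,ex,ey,h,xr,yr,s=3):
    "rectify plane O+ex*a+ey*b+ n*h ; s px/mm ; returns img with cols = ey(mm) , rows = ex(mm)"
    n=np.cross(ex,ey);
    q=np.array([[xr[0],yr[0]],[xr[1],yr[0]],[xr[1],yr[1]],[xr[0],yr[1]]],float)
    W=O+n*h/1e3+(q[:,:1]*ex+q[:,1:]*ey)/1e3
    src=px(c,W).astype(np.float32);dst=np.float32([((b-yr[0])*s,(a-xr[0])*s) for a,b in q])
    H=cv2.getPerspectiveTransform(src,dst)
    return cv2.warpPerspective(c['img'],H,(int((yr[1]-yr[0])*s),int((xr[1]-xr[0])*s)),flags=cv2.INTER_CUBIC)
E
python3 - <<'E'
from h import *
cs=pickle.load(open('scene0.pkl','rb'));cd=pickle.load(open('side0.pkl','rb'))
# table-parallel plane z=50: cols=world -y ... 
for n,c in(('s',cs),('d',cd)):
    im=rect(c,np.zeros(3),np.array([1.,0,0]),np.array([0,1.,0]),50,(340,620),(-340,-140),3) 
    # n = ex x ey = +z
    cv2.imwrite(f'pics/w_{n}.png',cv2.resize(im,None,fx=.9,fy=.7) if 0 else im[:, :][:840:1][:600+240])
    print(im.shape)
def M(n):return cv2.imread(f'pics/w_{n}.png')
cv2.imwrite('pics/w_both.png',cv2.resize(np.hstack([M('s'),M('d')]),None,fx=.66,fy=.66))
E
```

```text
(840, 600, 3)
(840, 600, 3)
```

View pics/w_both.png

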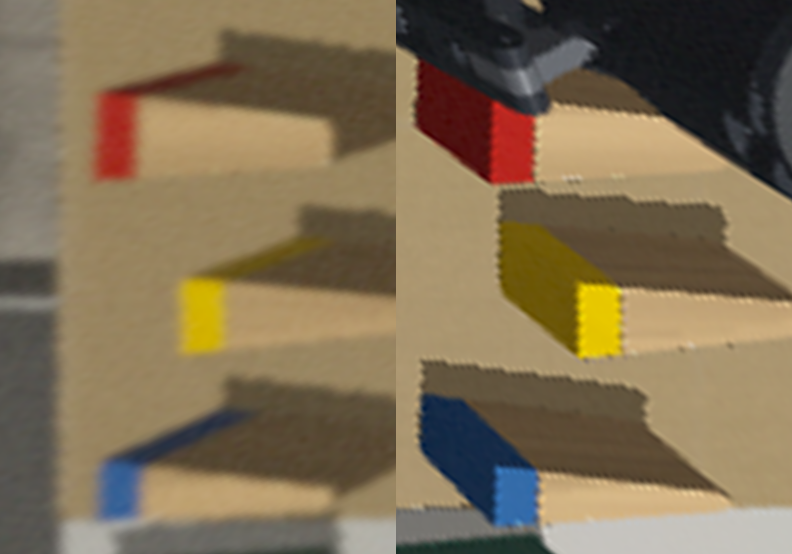

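```bash
cat >> h.py <<'E'
from scipy.spatial.transform import Rotation as Ro
def bedaxes(yaw,th=28):
    a=np.radians(yaw);t=np.radians(th)
    ey=np.array([np.cos(a),np.sin(a),0]);hx=np.array([np.sin(a),-np.cos(a),0])
    ex=hx*np.cos(t)+np.array([0,0,np.sin(t)]);return ex,ey,np.cross(ex,ey)
E
python3 - <<'E'
from h import *
from scipy.optimize import least_squares
cs=pickle.load(open('scene0.pkl','rb'))
U=lambda a,b:(180+a/4.5,170+b/4.2)
# guess points; (bed xyz mm),(crop px)
pts=[((196,154,0),(228,58)),((196,-108,0),(716,153)),((0,154,15),(100,390)),((0,-108,15),(585,505)),
((-26,154,0),(78,432)),((-26,-108,0),(590,560)),((30,-75,17),(556,440)),((90,-75,17),(597,330))]
A=np.array([p[0] for p in pts],float);B=np.array([U(*p[1]) for p in pts])
def f(p,full=0):
    ex,ey,n=bedaxes(p[3]);W=np.array(p[:3])+(A@np.array([ex,ey,n]))/1e3
    return (px(cs,W)-B).ravel()
s=least_squares(f,[.6,.15,.04,11],loss='soft_l1');print(s.x,f(s.x).reshape(-1,2).round(1))
p=s.x;ex,ey,n=bedaxes(p[3])
for nm in('s','d'):
    c=pickle.load(open({'s':'scene0.pkl','d':'side0.pkl'}[nm],'rb'))
    im=rect(c,p[:3],ex,ey,15,(-30,200),(-110,160),2.5)
    cv2.imwrite(f'pics/b_{nm}.png',im)
E
```

```text
[ 0.569901    0.14942075  0.01294541 11.36275796] [[ 0.6  0.8]
 [ 0.5  0.9]
 [-2.8 -1.6]
 [ 3.7  0.1]
 [ 0.5  1.5]
 [ 0.2  0.7]
 [-1.  -2.2]
 [-2.  -2.6]]
```

View pics/b_s.png

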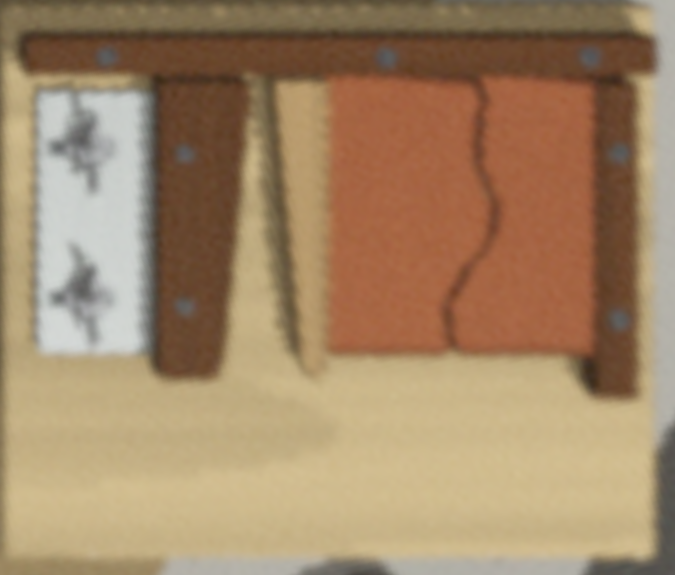

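```bash
python3 - <<'E'
from workcell import bot
c=bot.camera('wrist');print(c['T_tool_cam'].round(3),c['fx'],c['cx'],c['cy'])
E
```

```text
[[-0.    -0.962 -0.274  0.07 ]
 [ 1.     0.    -0.    -0.001]
 [ 0.    -0.274  0.962 -0.143]
 [ 0.     0.     0.     1.   ]] 413.68721128887864 312.11478369445746 245.1346874079291
```

```bash
cat >> h.py <<'E'
def yaw_of(q): 
    x=Ro.from_quat(q).as_matrix()[:,0];return np.degrees(np.arctan2(x[1],x[0]))
def rows(p,yaw,tgt,tyaw,n,turnrows=None):
    p=np.array(p,float);out=[];y=yaw
    dy=(tyaw-yaw+180)%360-180;tr=turnrows or n
    for i in range(n):
        d=(np.array(tgt)-np.array(p))/(n-i);a=np.radians(y)
        X=np.array([np.cos(a),np.sin(a)]);Y=np.array([np.sin(a),-np.cos(a)])
        t=-dy/tr if i<tr else 0
        out.append([round(1e3*X@d[:2]),round(1e3*Y@d[:2]),round(-1e3*d[2]),round(t,1)])
        r=out[-1]; p=p+np.r_[(X*r[0]+Y*r[1])/1e3,-r[2]/1e3];y-=r[3]
    print(out,p.round(4),y)
E
python3 -c "
from h import *
rows([.1888,-.4623,.2304],yaw_of([.98126,.1927,-.0002,-.001]),[.555,.06,.27],101.3,12)"
```

```text
[[45, -29, -3, np.float64(-6.6)], [48, -23, -3, np.float64(-6.6)], [50, -18, -3, np.float64(-6.6)], [52, -12, -3, np.float64(-6.6)], [53, -6, -3, np.float64(-6.6)], [53, 0, -4, np.float64(-6.6)], [53, 6, -3, np.float64(-6.6)], [52, 12, -4, np.float64(-6.6)], [50, 18, -3, np.float64(-6.6)], [47, 24, -4, np.float64(-6.6)], [44, 29, -3, np.float64(-6.6)], [40, 35, -4, np.float64(-6.6)]] [0.5555 0.0598 0.2704] 101.4207404644099
```

```bash
python3 -m crank '[[[45,-29,-3,-6.6,0],[48,-23,-3,-6.6,0],[50,-18,-3,-6.6,0],[52,-12,-3,-6.6,0],[53,-6,-3,-6.6,0],[53,0,-4,-6.6,0],[53,6,-3,-6.6,0],[52,12,-4,-6.6,0],[50,18,-3,-6.6,0],[47,24,-4,-6.6,0],[44,29,-3,-6.6,0],[40,35,-4,-6.6,0]]]'; python3 - <<'E'
from workcell import bot
from h import *
o=bot.get_obs();print(o['clock'],o['eef_pos'],yaw_of(o['tool_rot']),o['joint_pos'].round(2))
```

```text
clock: 1.65
eef_pos: [0.5544, 0.0798, 0.2692]
tool_rot: [0.619, 0.786, -0.0, -0.002]
ft_force: [0.6, -0.3, -1.0]
grip_width: 0.0853
1.65 [0.55436857 0.07976462 0.26919307] 103.55901987386778 [0.14 0.35 0.26 1.48 0.   1.48]bash: warning: here-document at line 20 delimited by end-of-file (wanted `E')
```

```bash
cat >> h.py <<'E'
def wrist(bot,name):
    o=bot.get_obs();c=bot.camera('wrist');T=np.eye(4);T[:3,:3]=Ro.from_quat(o['tool_rot']).as_matrix();T[:3,3]=o['eef_pos']
    Tc=np.linalg.inv(T@c['T_tool_cam']);c['R']=Tc[:3,:3];c['t']=Tc[:3,3]
    cv2.imwrite(f'pics/{name}.png',c['img']);pickle.dump(c,open(name+'.pkl','wb'));return o,c
E
python3 - <<'E'
from workcell import bot
from h import *
o,c=wrist(bot,'wr1');print(o['eef_pos'],yaw_of(o['tool_rot']),o['joint_vel'].round(3),bot.get_obs()['eef_pos'])
E
```

```text
[0.55436857 0.07976462 0.26919307] 103.55901987386778 [ 0.614  0.582  0.901  0.307 -0.004 -0.33 ] [0.55778439 0.08544371 0.268425  ]
```

View pics/wr1.png

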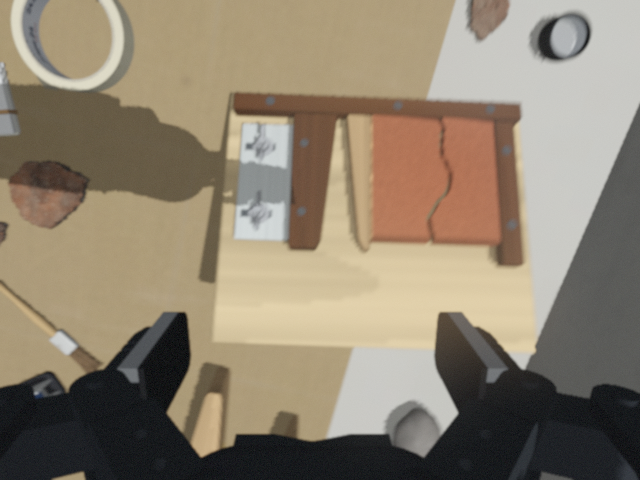

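```bash
python3 - <<'E'
from workcell import bot
from h import *
from scipy.optimize import least_squares
o,c=wrist(bot,'wr2');print(o['clock'],o['eef_pos'],yaw_of(o['tool_rot']),np.abs(o['joint_vel']).max(),bot.get_obs()['eef_pos'])
P=cloud(c);im=c['img']
cv2.imwrite('pics/wr2c.png',cv2.resize(im[80:360,200:550],None,fx=2.25,fy=2.14,interpolation=cv2.INTER_CUBIC))
E
```

```text
1.7 [0.55778439 0.08544371 0.268425  ] 104.00769568326255 0.11832576985366221 [0.55591411 0.08252831 0.26807776]
```

View pics/wr2c.png

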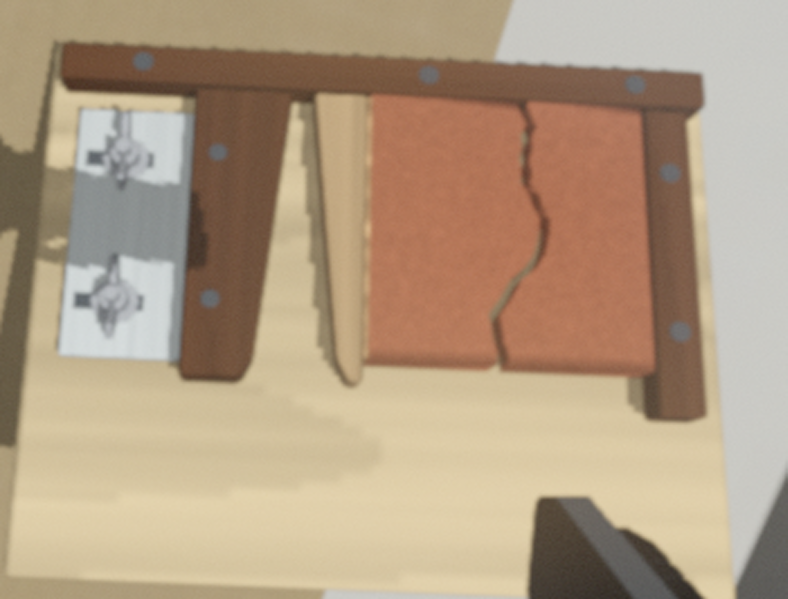

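```bash
cat > fit.py <<'E'
from h import *
from scipy.optimize import least_squares
from workcell import bot
o,c=wrist(bot,'wr3');print(o['clock'],np.abs(o['joint_vel']).max(),o['eef_pos'])
c0=pickle.load(open('wr2.pkl','rb'))
# shift between images
g=lambda c:cv2.cvtColor(c['img'],cv2.COLOR_BGR2GRAY)
U=lambda a,b:(200+a/2.25,80+b/2.14)
pts=[((196,-108,0),(8,575)),((0,-100,15),None),
((0,122,13),(643,107)),((111,122,13),(655,374)),((30,-75,17),(122,155)),((90,-75,17),(110,300)),
((111,22,13),None)]
cr=[p for p in pts if p[1]]
B0=np.float32([U(*p[1]) for p in cr]);
more=np.float32([U(a,b) for a,b in [(316,97),(332,340),(290,97),(251,340),(372,98),(364,362),(100,92),(550,106),(205,378),(240,380)]])
allp=np.vstack([B0,more]).reshape(-1,1,2)
tr,st,_=cv2.calcOpticalFlowPyrLK(g(c0),g(c),allp,None);print((tr-allp).reshape(-1,2).round(1)[:3],st.ravel())
tr=tr.reshape(-1,2);B=tr[:len(cr)];A=np.array([p[0] for p in cr],float)
L=tr[len(cr):]
def ray(u):
    d=c['R'].T@np.array([(u[0]-c['cx'])/c['fx'],(u[1]-c['cy'])/c['fy'],1]);return -c['R'].T@c['t'],d
def bedpt(p,u,h):
    ex,ey,n=bedaxes(p[3]);O=np.array(p[:3]);o_,d=ray(u);t=(h/1e3-n@(o_-O))/(n@d);w=o_+t*d-O
    return 1e3*np.array([w@ex,w@ey])
def f(p):
    ex,ey,n=bedaxes(p[3]);W=np.array(p[:3])+(A@np.array([ex,ey,n]))/1e3
    r=(px(c,W)-B).ravel()
    l=[bedpt(p,L[i],15)[0] for i in(6,7)]
    return np.r_[r,np.array(l)*.8,(p[2]-.0345)*1e3*.3]
s=least_squares(f,[.57,.15,.0345,11],loss='soft_l1');print(s.x,f(s.x).round(1))
for i,h in enumerate([15,15,15,15,13,13,15,15]):print(i,bedpt(s.x,L[i],h).round(1))
np.save('bed.npy',s.x)
ex,ey,n=bedaxes(s.x[3])
cv2.imwrite('pics/br3.png',rect(c,s.x[:3],ex,ey,15,(-20,140),(-50,130),4)) 
E
python3 fit.py
```

```text
1.75 0.06879321687600959 [0.55591411 0.08252831 0.26807776]
[[ 4.1 -2.5]
 [ 4.1 -4.4]
 [ 4.7 -3.8]] [1 1 1 1 1 1 1 1 1 1 1 1 1 1 1]
[ 0.56846934  0.15762253  0.02535308 11.99132282] [-0.5  4.6 -2.8  0.4  0.   0.2  0.5 -0.8  1.4  0.4  2.   1.3 -2.7]
0 [ 1.3 -2.9]
1 [102.1   4.5]
2 [  1.7 -12.8]
3 [103.1 -24.8]
4 [-0.2 19.1]
5 [109.7  16.4]
6 [  2.5 -85.7]
7 [ 1.6 87.4]
```

View pics/br3.png

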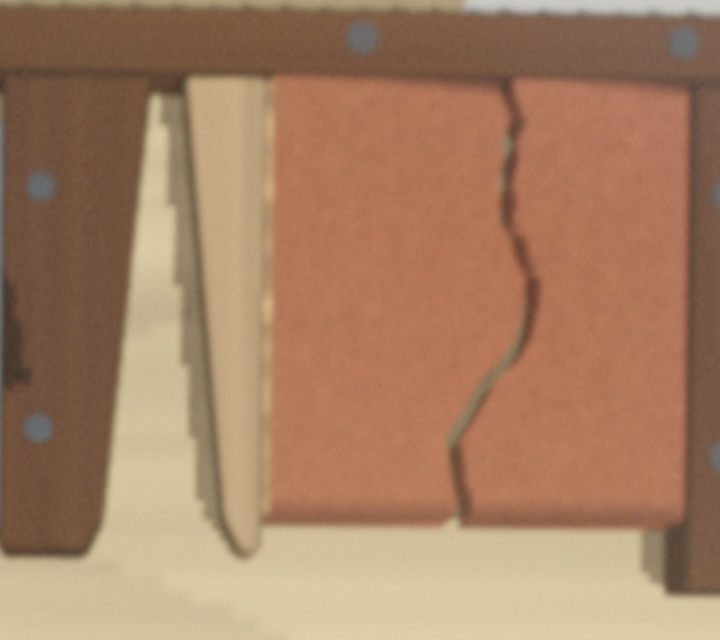

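```bash
python3 -m crank '[[[0,0,0,0,0],[0,0,0,0,0]]]'; python3 - <<'E'
from workcell import bot
from h import *
o,c=wrist(bot,'wr4');print(o['clock'],o['eef_pos'],yaw_of(o['tool_rot']),np.abs(o['joint_vel']).max())
cv2.imwrite('pics/wr4c.png',cv2.resize(c['img'][80:360,200:550],None,fx=2.25,fy=2.14,interpolation=cv2.INTER_CUBIC))
P=cloud(c)
def plane(poly,h):
    m=np.zeros((480,640),np.uint8);cv2.fillPoly(m,[np.array(poly)],1)
    X=P[(m>0)&(c['depth']>0)]
    A=np.c_[X[:,:2],np.ones(len(X))];g=np.linalg.lstsq(A,X[:,2],rcond=None)[0]
    k=abs(X[:,2]-A@g)<.004;g=np.linalg.lstsq(A[k],X[k,2],rcond=None)[0]
    print(len(X),g.round(4),(X[k,2]-A[k]@g).std(),'slope',np.degrees(np.arctan(np.hypot(g[0],g[1]))),'yaw',np.degrees(np.arctan2(g[0],-g[1])), 'z@',g@[.57,.15,1])
plane([(230,265),(420,265),(420,330),(225,330)],0)
plane([(375,130),(435,130),(420,230),(375,230)],13)
E
```

```text
clock: 2.05
eef_pos: [0.5532, 0.0789, 0.2676]
tool_rot: [0.62, 0.785, -0.001, -0.003]
ft_force: [0.3, 0.0, 0.2]
grip_width: 0.0852
2.05 [0.55319475 0.07885551 0.26761448] 103.39114235460269 0.007904911503904724
12730 [ 0.1037 -0.5192  0.0507] 0.0008335742957407331 slope 27.900720111696362 yaw 11.289002474468267 z@ 0.03190348593506798
5382 [ 0.103  -0.5207  0.0658] 0.0008081009192589853 slope 27.957406227220982 yaw 11.19417082256767 z@ 0.04646824145076291
```

View pics/wr4c.png

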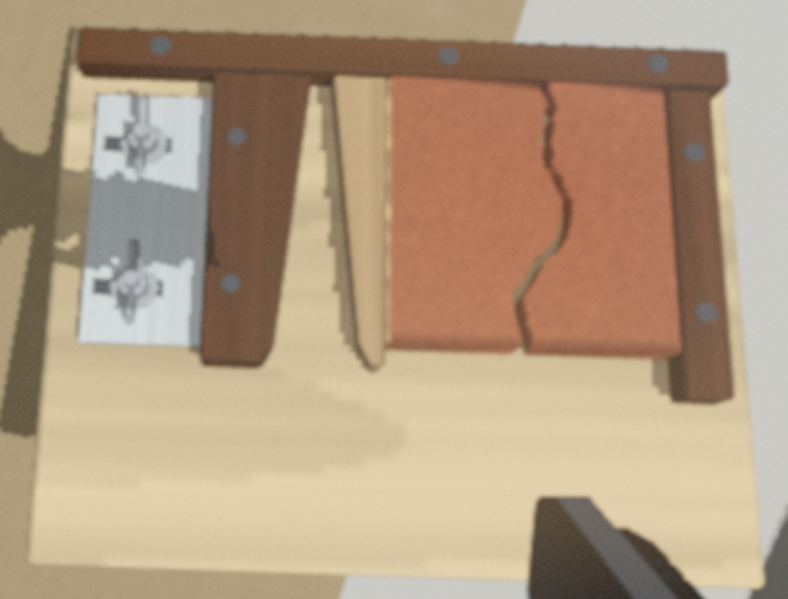

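```bash
python3 - <<'E'
from h import *
c=pickle.load(open('wr4.pkl','rb'))
g=np.array([.1037,-.5192,.0507]);O=np.array([.57,.15,g@[.57,.15,1]])
ex,ey,n=bedaxes(11.25)
U=lambda a,b:(200+a/2.25,80+b/2.14)
def bp(a,b,h,c=c):
    u=U(a,b);d=c['R'].T@np.array([(u[0]-c['cx'])/c['fx'],(u[1]-c['cy'])/c['fy'],1]);o=-c['R'].T@c['t']
    t=(h/1e3-n@(o-O))/(n@d);w=o+t*d-O;return (1e3*np.array([w@ex,w@ey])).round(1)
for nm,a,b,h in [('board TL-near corner',30,563,0),('board top-far corner',765,586,0),('tile far top',681,356,13),('tile far bottom',667,90,13),('tile near bottom',391,78,13),('tile near top',389,346,13),
 ('bar face bot',334,77,15),('bar mid',350,265,15),('fence bot',309,80,15),('fence hi',274,320,15),('ledge L',100,75,15),('ledge R',560,86,15),('nut30',146,143,14),('nut90',133,288,14)]:
    print(nm,bp(a,b,h))
E
```

```text
board TL-near corner [ 183.6 -105.1]
board top-far corner [182.7 153.1]
tile far top [ 99.7 122.7]
tile far bottom [ -9.6 124.2]
tile near bottom [-10.4  18.7]
tile near top [99.9 18.4]
bar face bot [-8.8 -3.3]
bar mid [69.3  3.8]
fence bot [ -7.1 -12.7]
fence hi [ 91.9 -22.9]
ledge L [ -5.9 -91.7]
ledge R [-8.5 82.5]
nut30 [ 22.  -72.7]
nut90 [ 81.2 -73.9]
```

```bash
python3 - <<'E'
from h import *
g=np.array([.1037,-.5192,.0507]);O=np.array([.57,.15,g@[.57,.15,1]])
ex,ey,n=bedaxes(11.25);B=O-.011*ex+.001*ey;np.save('bed.npy',np.r_[B,11.25]);print(B,ex,ey,n)
rows([.5532,.0789,.2676],103.4,[.505,-.19,.20],91,6)
E
```

```text
[0.56908599 0.15972089 0.02676481] [ 0.17225453 -0.865982    0.46947156] [0.98078528 0.19509032 0.        ] [-0.09158936  0.4604508   0.88294759]
[[-42, -18, 11, 2.1], [-42, -17, 11, 2.1], [-43, -15, 11, 2.1], [-44, -13, 12, 2.1], [-44, -12, 11, 2.1], [-44, -11, 12, 2.1]] [ 0.5047 -0.1901  0.1996] 90.80000000000004
```

```bash
python3 -m crank '[[[-42,-18,11,2,0],[-42,-17,11,2,0],[-43,-15,11,2,0],[-44,-13,12,2,0],[-44,-12,11,2,0],[-36,-10,12,2,0],[0,0,0,0,0],[0,0,0,0,0]]]'; python3 - <<'E'
from workcell import bot
from h import *
o,c=wrist(bot,'wr5');print(o['clock'],o['eef_pos'],yaw_of(o['tool_rot']),np.abs(o['joint_vel']).max())
im=rect(c,np.zeros(3),np.array([1.,0,0]),np.array([0,1.,0]),50,(360,620),(-340,-80),3) 
cv2.imwrite('pics/wr5r.png',im)
E
```

```text
clock: 3.1
eef_pos: [0.4991, -0.1955, 0.201]
tool_rot: [0.705, 0.709, 0.001, 0.0]
ft_force: [0.5, 0.4, 0.2]
grip_width: 0.0854
3.1 [ 0.49906334 -0.19551414  0.20097001] 90.29422818980865 0.024660874961780516
```

View pics/wr5.png

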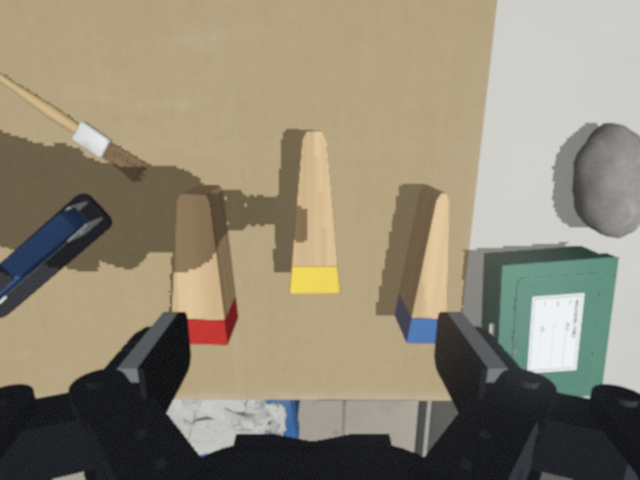

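View pics/wr5r.png

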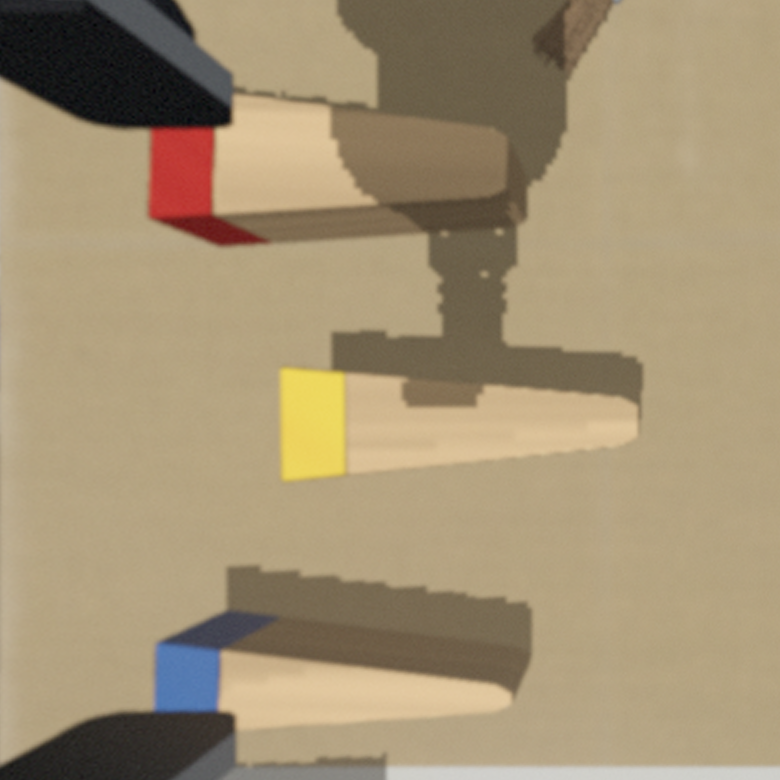

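```bash
python3 -m crank '[[[8,2,50,0,80],[0,0,50,0,80],[0,0,45,0,80],[0,0,20,0,80],[0,0,0,0,80]]]'
```

```text
clock: 3.78
eef_pos: [0.5068, -0.1827, 0.0363]
tool_rot: [0.702, 0.712, 0.003, 0.005]
ft_force: [0.7, 0.2, -0.1]
grip_width: 0.0584
```

```bash
python3 -m crank '[[[-4,-6,8,0,80],[0,0,0,0,80],[0,0,0,0,80]]]'
```

```text
clock: 4.15
eef_pos: [0.5033, -0.1869, 0.0312]
tool_rot: [0.701, 0.713, 0.004, 0.007]
ft_force: [1.1, -0.5, -0.2]
grip_width: 0.0583
```

```bash
python3 -m crank '[[[0,-4,10,0,80],[0,0,0,0,80],[0,0,0,0,200],[0,0,0,0,200],[0,0,0,0,200],[0,0,0,0,200]]]'; python3 - <<'E'
from workcell import bot
from h import *
o,c=wrist(bot,'wr6');print(o['clock'],o['eef_pos'],yaw_of(o['tool_rot']),Ro.from_quat(o['tool_rot']).as_matrix()[:,2],o['ft_force'])
E
```

```text
clock: 4.9
eef_pos: [0.5002, -0.1876, 0.0218]
tool_rot: [0.701, 0.713, 0.005, 0.008]
ft_force: [0.0, -0.5, 0.1]
grip_width: 0.027
4.9 [ 0.50020432 -0.18761699  0.02176112] 90.95362602481025 [ 0.01889647 -0.00479887 -0.99980993] [ 0.01669026 -0.47069728  0.08250232]
```

View pics/wr6.png

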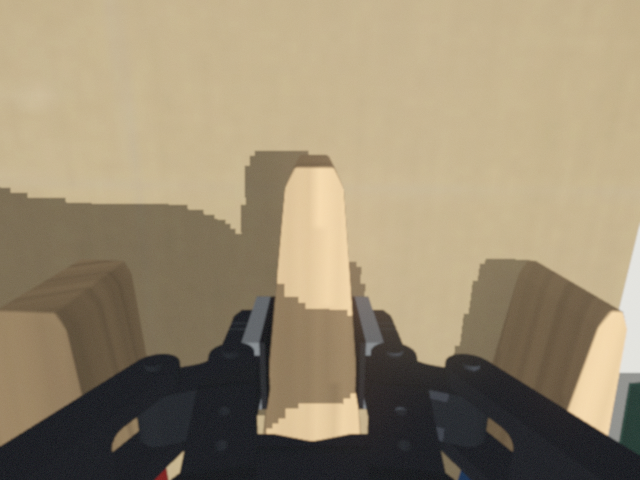

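```bash
python3 - <<'E'
from h import *
b=np.load('bed.npy');ex,ey,n=bedaxes(b[3])
G=b[:3]+.158*ex-.009*ey+.0644*n;tcp=G-[0,0,.019];print('contact tcp',tcp)
G2=b[:3]+.120*ex-.009*ey+.041*n;print('final tcp',G2-[0,0,.019],(G2-G))
rows([.5002,-.1876,.145],91,tcp+[0,0,.03],101.25,5)
E
```

```text
contact tcp [0.58157678 0.05079295 0.13880314]
final tcp [0.5771743  0.07292572 0.10030225] [-0.00440248  0.02213277 -0.03850089]
[[47, 17, -5, -2.0], [47, 19, -5, -2.0], [46, 20, -5, -2.0], [45, 22, -4, -2.0], [45, 24, -5, -2.0]] [0.5818 0.0507 0.169 ] 101.0
```

```bash
python3 -m crank '[[[0,0,-40,0,200],[0,0,-50,0,200],[10,4,-45,-1,200],[44,17,-6,-2,200],[44,19,-3,-2,200],[44,20,-3,-2,200],[44,22,-3,-2,200],[30,18,0,-1,200],[0,0,0,0,200],[0,0,0,0,200]]]';python3 - <<'E'
from workcell import bot
from h import *
o,c=wrist(bot,'wr7');print(o['clock'],o['eef_pos'],yaw_of(o['tool_rot']),Ro.from_quat(o['tool_rot']).as_matrix()[:,2],o['ft_force'])
E
```

```text
clock: 6.2
eef_pos: [0.5766, 0.0446, 0.1746]
tool_rot: [0.635, 0.772, 0.004, 0.007]
ft_force: [1.0, -0.4, -1.6]
grip_width: 0.0271
6.2 [0.57658815 0.04462477 0.17463015] 101.11607894930457 [ 0.01482753 -0.00309771 -0.99988527] [ 0.95816378 -0.38839512 -1.62256341]
```

View pics/wr7.png

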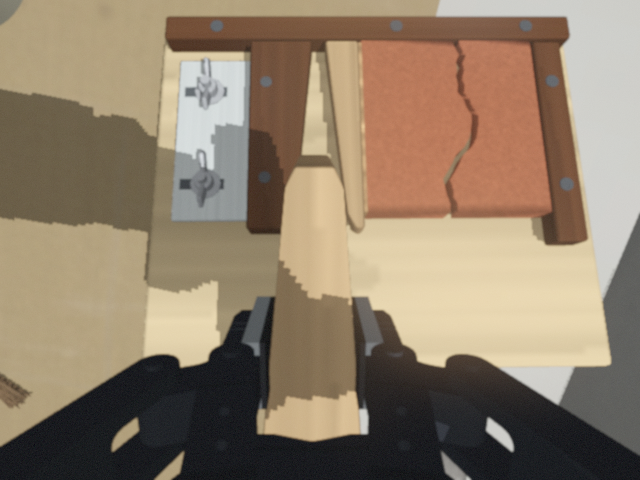

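```bash
python3 -m crank '[[[5,6,20,0,200],[1,1,10,0,200],[0,0,0,0,200],[0,0,0,0,200]]]';python3 - <<'E'
from workcell import bot
from h import *
o=bot.get_obs();print(o['clock'],o['eef_pos'],yaw_of(o['tool_rot']),o['ft_force'])
b=np.load('bed.npy');ex,ey,n=bedaxes(b[3]);d=o['eef_pos']+[0,0,.019]-b[:3];print('G bed',1e3*np.array([d@ex,d@ey,d@n]))
E
```

```text
clock: 6.75
eef_pos: [0.582, 0.0474, 0.1448]
tool_rot: [0.638, 0.77, 0.003, 0.007]
ft_force: [-0.7, -0.3, -0.3]
grip_width: 0.027
6.75 [0.58204837 0.04741854 0.14481187] 100.73174967754437 [-0.71235596 -0.31478409 -0.29661557]
G bed [163.82434426  -9.19578954  68.1084485 ]
```

```bash
cat > st.py <<'E'
from workcell import bot
from h import *
import sys
o=bot.get_obs()
b=np.load('bed.npy');ex,ey,n=bedaxes(b[3]);R=Ro.from_quat(o['tool_rot']).as_matrix();d=o['eef_pos']-.019*R[:,2]-b[:3];print('G bed',(1e3*np.array([d@ex,d@ey,d@n])).round(1),'yaw',yaw_of(o['tool_rot']).round(2),'tz',R[:,2].round(3))
if len(sys.argv)>1: wrist(bot,sys.argv[1])
E
python3 -m crank '[[[8,0,3,0,200],[3,0,6,0,200],[3,0,6,0,200],[0,0,0,0,200]]]';python3 st.py wr8
```

```text
clock: 7.25
eef_pos: [0.5806, 0.0618, 0.1311]
tool_rot: [0.638, 0.77, 0.004, 0.009]
ft_force: [-0.3, 0.3, 2.9]
grip_width: 0.0267
G bed [144.6  -8.1  62.9] yaw 100.71 tz [ 0.019 -0.004 -1.   ]
```

View pics/wr8.png

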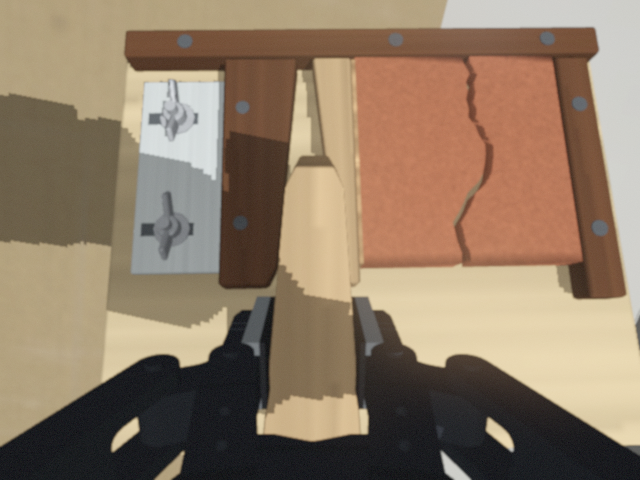

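```bash
python3 -m crank '[[[3,0,8,0,200],[4,0,8,0,200]]]';python3 st.py wr9
```

```text
clock: 7.55
eef_pos: [0.581, 0.0705, 0.1187]
tool_rot: [0.638, 0.77, 0.008, 0.009]
ft_force: [-2.6, -0.6, 6.2]
grip_width: 0.027
G bed [131.4  -6.2  55.8] yaw 100.73 tz [ 0.024 -0.    -1.   ]
```

View pics/wr9.png

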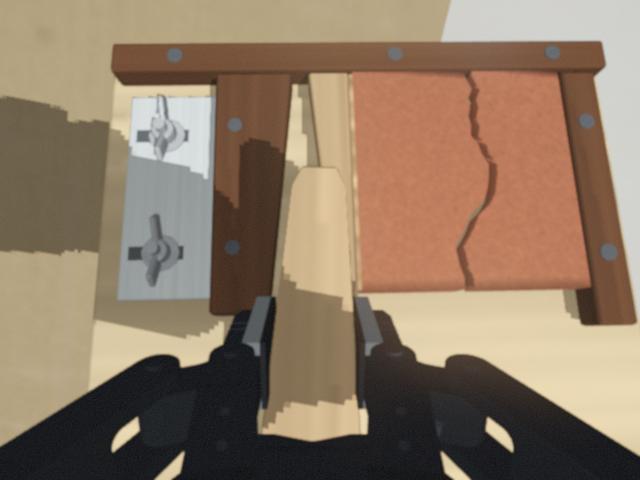

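```bash
python3 -m crank '[[[3,-6,3,0,200],[3,-2,6,0,200],[2,0,4,0,200]]]';python3 st.py wr10
```

```text
clock: 7.98
eef_pos: [0.5757, 0.0781, 0.1087]
tool_rot: [0.637, 0.77, 0.011, 0.013]
ft_force: [-1.4, 0.9, 5.2]
grip_width: 0.0263
G bed [119.1 -10.1  51. ] yaw 100.79 tz [ 0.035  0.    -0.999]
```

View pics/wr10.png

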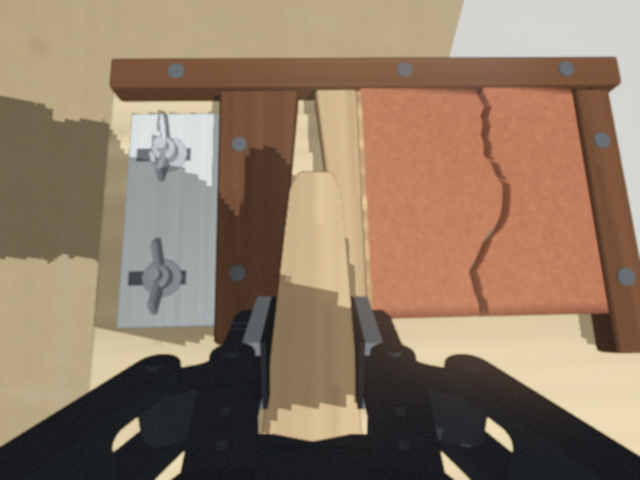

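```bash
python3 -m crank '[[[1,0,6,0,200],[1,0,5,0,200]]]';python3 st.py wr11; python3 - <<'E'
from workcell import bot
import cv2
c=bot.camera('scene');cv2.imwrite('pics/s11.png',cv2.resize(c['img'][140:310,180:400],None,fx=3.5,fy=3.5,interpolation=cv2.INTER_CUBIC))
c=bot.camera('side');cv2.imwrite('pics/d11.png',cv2.resize(c['img'][120:300,230:450],None,fx=3.3,fy=3.3,interpolation=cv2.INTER_CUBIC))
E
```

```text
clock: 8.28
eef_pos: [0.5757, 0.082, 0.0991]
tool_rot: [0.637, 0.771, 0.013, 0.012]
ft_force: [-3.0, 0.6, 5.2]
grip_width: 0.0265
G bed [111.3  -9.3  44.3] yaw 100.85 tz [ 0.036  0.004 -0.999]
```

View pics/wr11.png

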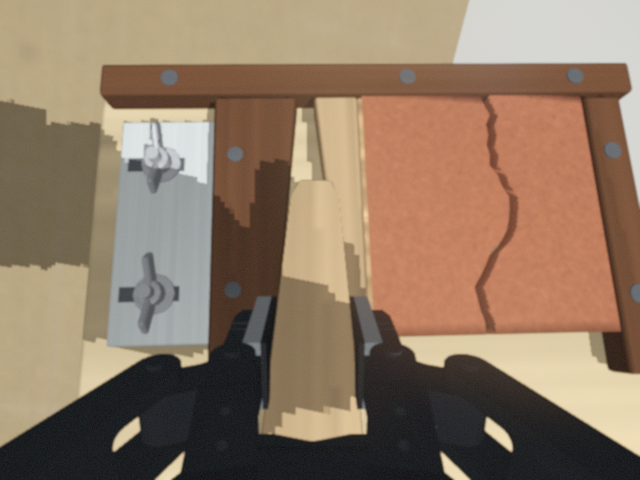

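View pics/s11.png

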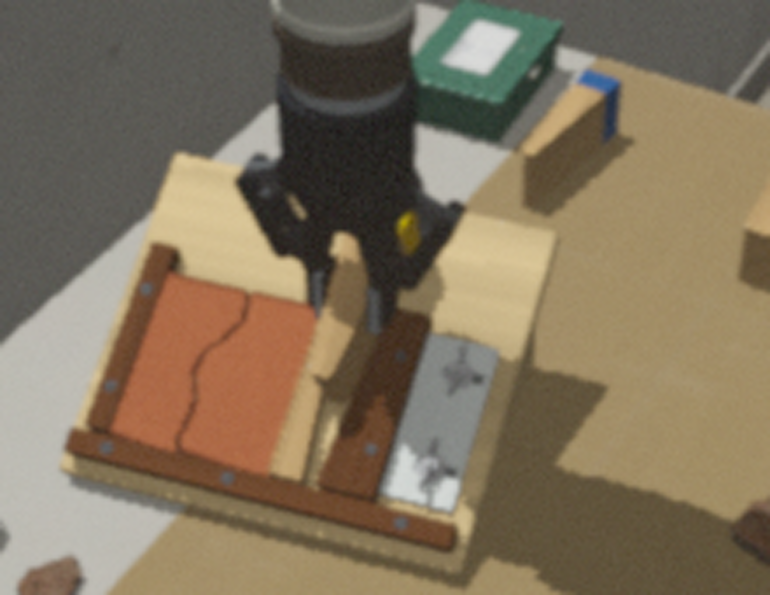

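View pics/d11.png

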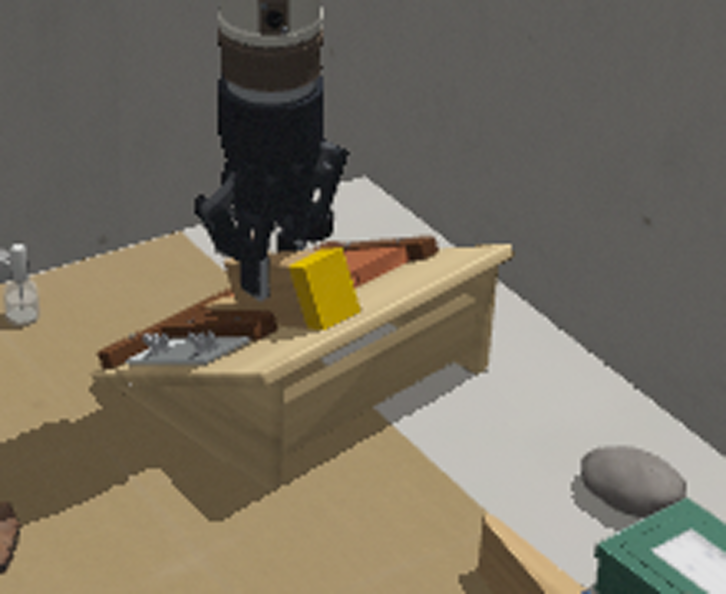

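```bash
python3 - <<'E'
from h import *
c=pickle.load(open('wr11.pkl','rb'));b=np.load('bed.npy');ex,ey,n=bedaxes(b[3])
W=lambda q:b[:3]+np.array(q,float)@np.array([ex,ey,n])/1e3
im=cv2.resize(c['img'],None,fx=2.2,fy=2.2,interpolation=cv2.INTER_CUBIC)
def L(p,q,col):
    a=px(c,np.array([W(p),W(q)]));a=((a+.5)*2.2-.5).round().astype(int);cv2.line(im,tuple(map(int,a[0])),tuple(map(int,a[1])),col,1,cv2.LINE_AA)
s,w=4.5,13.4
L((2,.2-s,15),(111,11.1-s,15),(255,0,0));L((2,-w-.2,15),(111,-w-11.1,15),(0,255,0));L((0,-100,15),(0,150,15),(0,0,255))
L((111,22-s,13),(111,122,13),(255,255,0));L((0,122,13),(111,122,13),(255,255,0))
# wedge thin end at height 50, at 51.3
for h in(0,15,50): L((51,-9.3-7.5,h),(51,-9.3+7.5,h),(255,0,255))
cv2.imwrite('pics/ov11.png',im[140:790,420:1180][:600])
E
```

```text
(no output)
```

View pics/ov11.png

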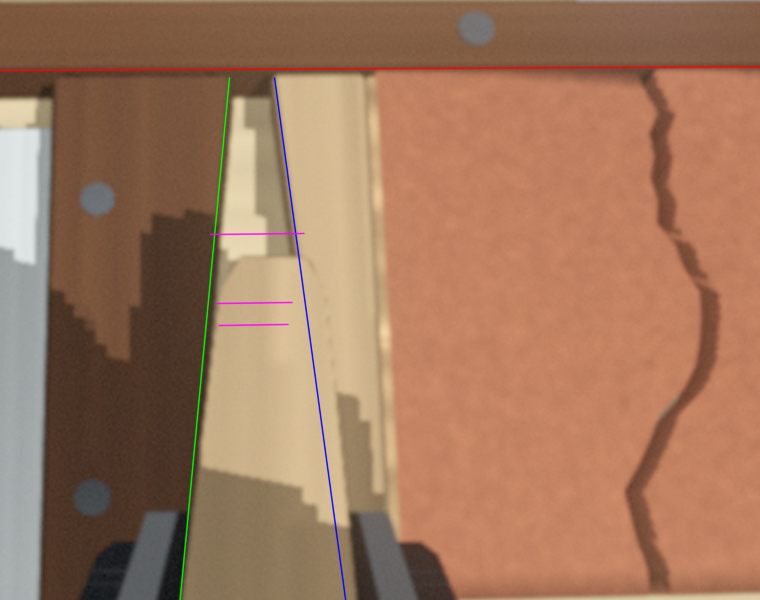

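```bash
python3 -m crank '[[[-1,-6,-1,0,200],[0,-2,5,0,200],[0,0,1,0,200]]]';python3 st.py wr12; python3 - <<'E'
from h import *
c=pickle.load(open('wr12.pkl','rb'));cv2.imwrite('pics/wr12c.png',cv2.resize(c['img'][60:340,190:560],None,fx=2.1,fy=2.1,interpolation=cv2.INTER_CUBIC))
E
```

```text
clock: 8.8
eef_pos: [0.5737, 0.0825, 0.0975]
tool_rot: [0.636, 0.771, 0.02, 0.016]
ft_force: [-2.4, 1.4, 3.7]
grip_width: 0.0261
G bed [109.8 -11.5  43.2] yaw 101.01 tz [ 0.049  0.01  -0.999]
```

View pics/wr12c.png

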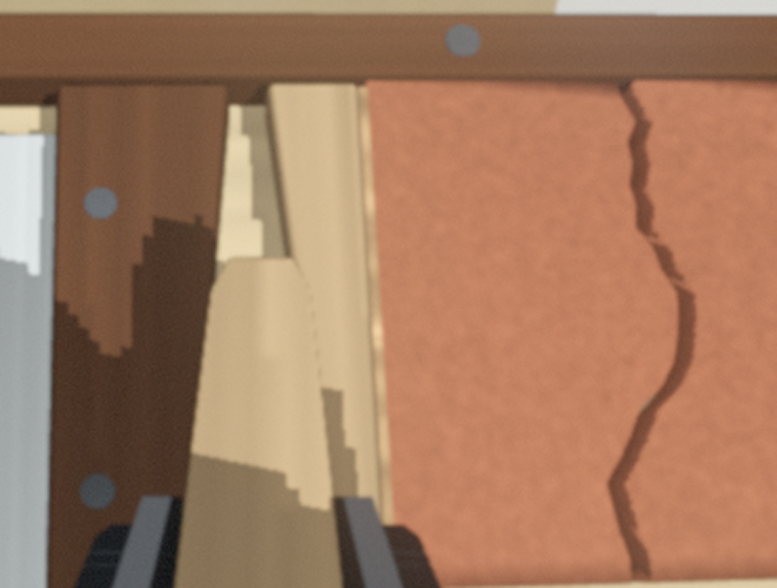

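```bash
python3 -m crank '[[[0,0,0,0,120],[0,0,0,0,120],[0,0,0,0,120]]]';python3 st.py wr13;  python3 - <<'E'
from h import *
c=pickle.load(open('wr13.pkl','rb'));cv2.imwrite('pics/wr13c.png',cv2.resize(c['img'][60:340,190:560],None,fx=2.1,fy=2.1,interpolation=cv2.INTER_CUBIC))
E
```

```text
clock: 9.22
eef_pos: [0.5721, 0.0814, 0.0959]
tool_rot: [0.636, 0.771, 0.018, 0.015]
ft_force: [0.2, 0.1, 0.1]
grip_width: 0.0451
G bed [109.7 -13.2  41.5] yaw 100.95 tz [ 0.045  0.009 -0.999]
```

View pics/wr13c.png

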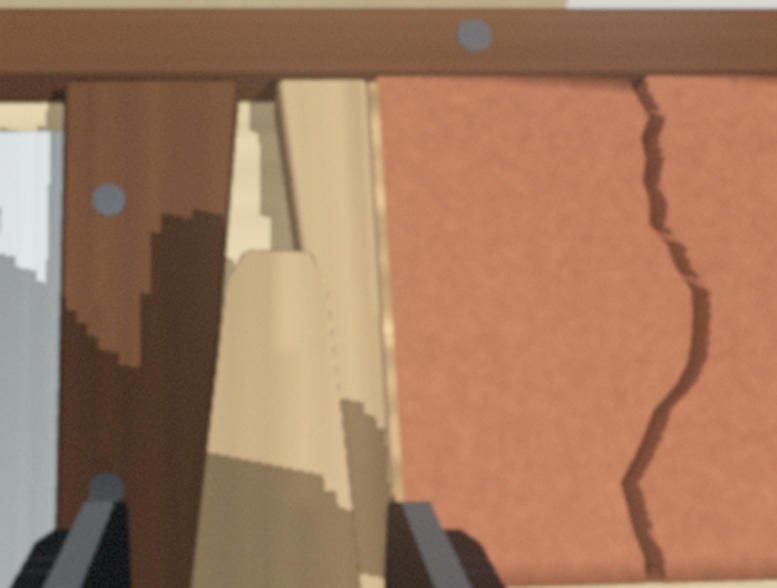

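```bash
python3 -m crank '[[[0,0,-25,0,120],[0,0,-35,0,120],[-20,2,-20,0,180],[-40,2,0,0,255],[-20,0,0,0,255],[0,0,0,0,255],[0,0,0,0,255]]]';python3 st.py wr14; python3 - <<'E'
from h import *
c=pickle.load(open('wr14.pkl','rb'))
from workcell import bot
o=bot.get_obs();b=np.load('bed.npy');ex,ey,n=bedaxes(b[3]);d=o['eef_pos']-b[:3];print((1e3*np.array([d@ex,d@ey,d@n])).round(1))
W=lambda q:b[:3]+np.array(q,float)@np.array([ex,ey,n])/1e3
im=c['img'].copy()
def L(p,q,col):
    a=px(c,np.array([W(p),W(q)])).round().astype(int);cv2.line(im,tuple(map(int,a[0])),tuple(map(int,a[1])),col,1,cv2.LINE_AA)
s,w=4.5,13.4
L((2,.2-s,15),(111,11.1-s,15),(255,0,0));L((2,-w-.2,15),(111,-w-11.1,15),(0,255,0));L((0,-100,15),(0,150,15),(0,0,255))
for x in(40,50,60,160,170,180): L((x,-19,50),(x,1,50),(255,0,255))
cv2.imwrite('pics/ov14.png',im)
E
```

```text
clock: 10.15
eef_pos: [0.5862, 0.0015, 0.1756]
tool_rot: [0.636, 0.772, 0.016, 0.012]
ft_force: [0.2, -0.3, -0.5]
grip_width: 0.0
G bed [218.7 -14.8  73.7] yaw 101.02 tz [ 0.039  0.009 -0.999]
[209.7 -14.1  57. ]
```

View pics/ov14.png

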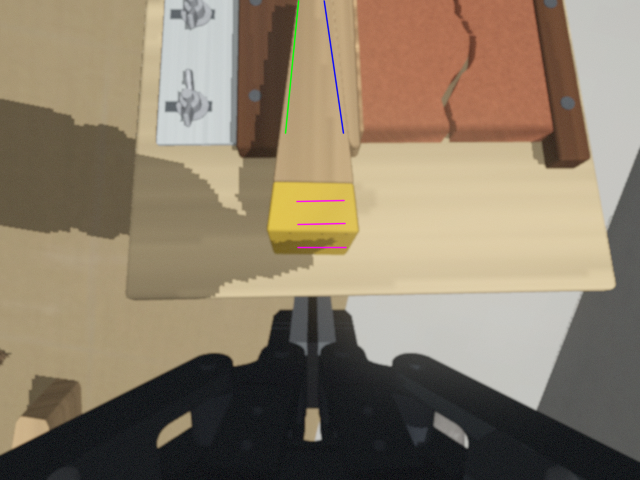

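```bash
cat >> st.py <<'E'
d=o['eef_pos']-b[:3];print('TCP bed',(1e3*np.array([d@ex,d@ey,d@n])).round(1),'F',o['ft_force'].round(1),'clk',o['clock'], 'Fbed',(np.array([ex,ey,n])@o['ft_force']).round(1))
E
python3 -m crank '[[[-2,3,30,0,255],[0,1,13,0,255],[0,0,0,0,255]]]';python3 st.py
```

```text
clock: 10.58
eef_pos: [0.5919, 0.0038, 0.1319]
tool_rot: [0.634, 0.773, 0.016, 0.012]
ft_force: [-0.8, -0.0, 0.5]
grip_width: 0.0001
G bed [197.3  -8.8  35.7] yaw 101.26 tz [ 0.039  0.01  -0.999]
TCP bed [188.3  -8.   18.9] F [-0.8 -0.   0.5] clk 10.575 Fbed [ 0.2 -0.8  0.5]
```

```bash
python3 -m crank '[[[9,-3,5,0,255],[9,0,5,0,255],[9,0,5,0,255]]]';python3 st.py wr15
```

```text
clock: 10.95
eef_pos: [0.5893, 0.0296, 0.1212]
tool_rot: [0.635, 0.772, 0.019, 0.018]
ft_force: [2.9, -4.2, 2.8]
grip_width: -0.0002
G bed [169.3  -6.6  38.4] yaw 101.16 tz [ 0.053  0.006 -0.999]
TCP bed [160.5  -5.6  21.6] F [ 2.9 -4.2  2.8] clk 10.95 Fbed [5.4 2.  0.3]
```

View pics/wr15.png

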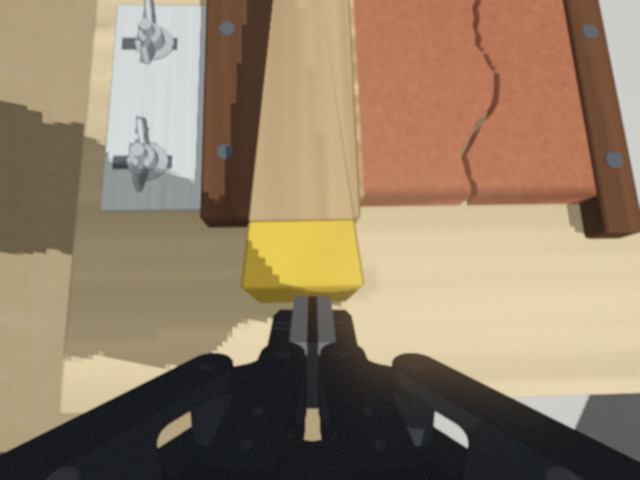

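```bash
python3 -m crank '[[[-4,-4,-2,0,255],[-1,-3,0,0,255],[8,0,4,0,255],[6,0,3,0,255]]]';python3 st.py wr16
```

```text
clock: 11.5
eef_pos: [0.5791, 0.0384, 0.1156]
tool_rot: [0.634, 0.773, 0.019, 0.018]
ft_force: [1.7, -3.7, 2.3]
grip_width: -0.0002
G bed [157.4 -14.8  38.5] yaw 101.2 tz [ 0.051  0.007 -0.999]
TCP bed [148.5 -13.8  21.7] F [ 1.7 -3.7  2.3] clk 11.5 Fbed [4.6 1.  0.2]
```

View pics/wr16.png

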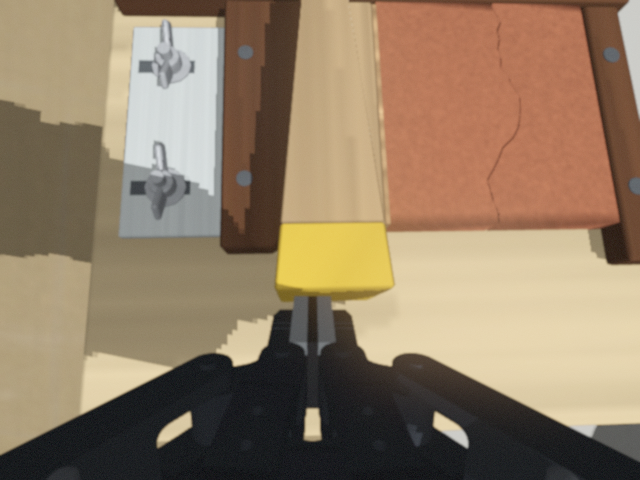

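```bash
python3 -m crank '[[[-3,4,-1,0,255],[-1,2,0,0,255],[6,0,3,0,255],[5,0,3,0,255],[5,0,3,0,255]]]';python3 st.py wr17
```

```text
clock: 12.18
eef_pos: [0.5848, 0.0424, 0.1132]
tool_rot: [0.637, 0.771, 0.012, 0.027]
ft_force: [-5.8, -13.5, 19.0]
grip_width: -0.0002
G bed [153.3  -8.5  37.9] yaw 100.84 tz [ 0.057 -0.015 -0.998]
TCP bed [144.8  -7.5  20.9] F [ -5.8 -13.5  19. ] clk 12.175 Fbed [19.6 -8.3 11.1]
```

View pics/wr17.png

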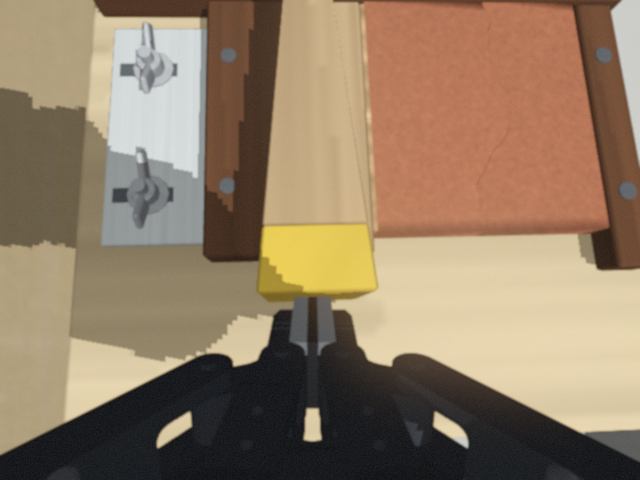

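```bash
python3 -m crank '[[[-12,0,-6,0,255],[-15,0,-20,0,255],[0,0,-50,0,255],[0,0,-40,0,255],[0,0,0,0,255],[0,0,0,0,255]]]';python3 st.py wr18; cat > ov.py <<'E'
from h import *
import sys
c=pickle.load(open(sys.argv[1]+'.pkl','rb'));b=np.load('bed.npy');ex,ey,n=bedaxes(b[3])
W=lambda q:b[:3]+np.array(q,float)@np.array([ex,ey,n])/1e3
k=1.6;im=cv2.resize(c['img'],None,fx=k,fy=k,interpolation=cv2.INTER_CUBIC)
def L(p,q,col):
    a=px(c,np.array([W(p),W(q)]));a=((a+.5)*k-.5).round().astype(int);cv2.line(im,tuple(map(int,a[0])),tuple(map(int,a[1])),col,1,cv2.LINE_AA)
L((0,-100,15),(0,150,15),(0,0,255))
for x in(0,10,20,120,130,140): L((x,-22,50),(x,4,50),(255,0,255))
cv2.imwrite('pics/ov_'+sys.argv[1]+'.png',im[:600,130:900])
E
python3 ov.py wr18
```

```text
clock: 12.98
eef_pos: [0.5813, 0.018, 0.2303]
tool_rot: [0.637, 0.771, 0.012, 0.023]
ft_force: [-0.5, 0.2, -0.9]
grip_width: 0.0001
G bed [229.  -16.6 130.2] yaw 100.86 tz [ 0.05  -0.011 -0.999]
TCP bed [220.4 -15.7 113.3] F [-0.5  0.2 -0.9] clk 12.975 Fbed [-0.7 -0.4 -0.7]
```

View pics/ov_wr18.png

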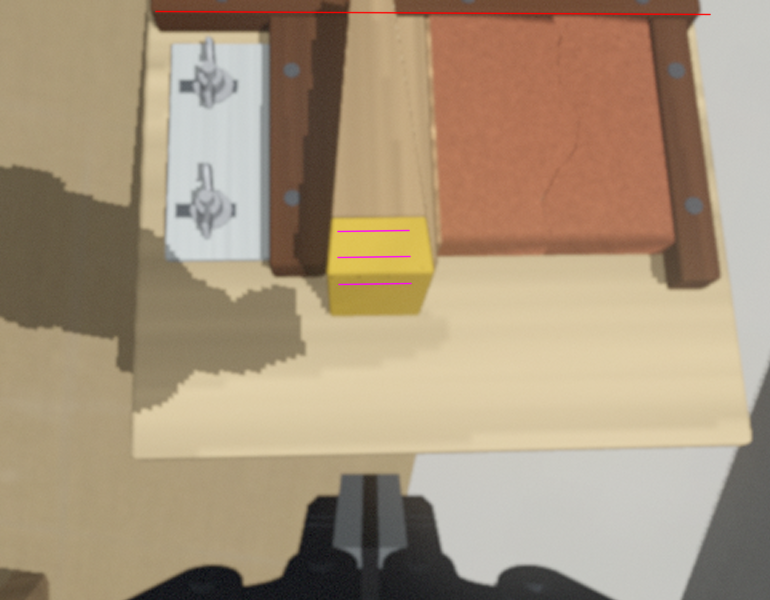

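```bash
python3 -m crank '[[[50,4,-20,0,255],[50,4,-20,0,255],[30,0,0,0,255],[0,0,0,0,255],[0,0,0,0,255]]]';python3 st.py wr19;python3 ov.py wr19; python3 - <<'E'
from workcell import bot
import cv2
c=bot.camera('scene');cv2.imwrite('pics/s19.png',cv2.resize(c['img'][150:310,180:350],None,fx=4.5,fy=3.7,interpolation=cv2.INTER_CUBIC))
E
```

```text
clock: 13.65
eef_pos: [0.5595, 0.15, 0.2598]
tool_rot: [0.637, 0.77, 0.006, 0.018]
ft_force: [-0.1, 0.0, 0.3]
grip_width: 0.0001
G bed [124.7 -11.9 219.1] yaw 100.77 tz [ 0.035 -0.014 -0.999]
TCP bed [116.2 -11.3 202.1] F [-0.1  0.   0.3] clk 13.65 Fbed [ 0.1 -0.1  0.3]
```

View pics/ov_wr19.png

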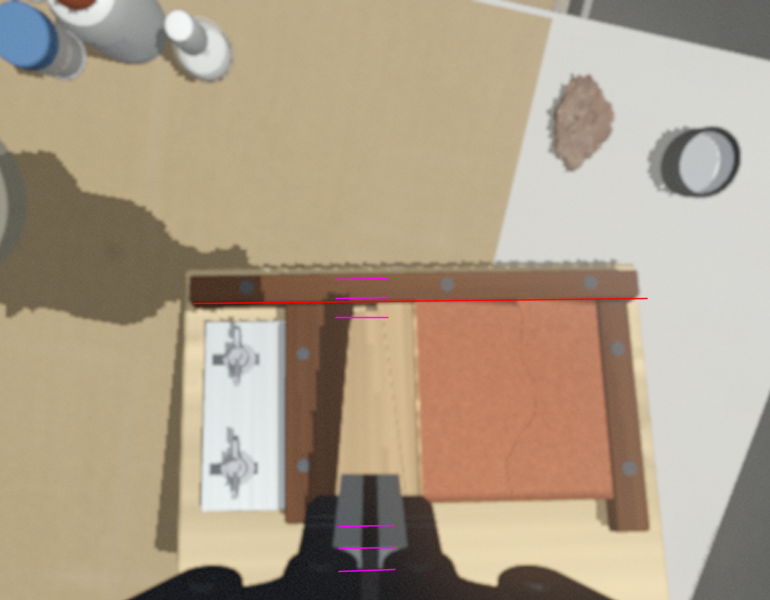

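View pics/s19.png

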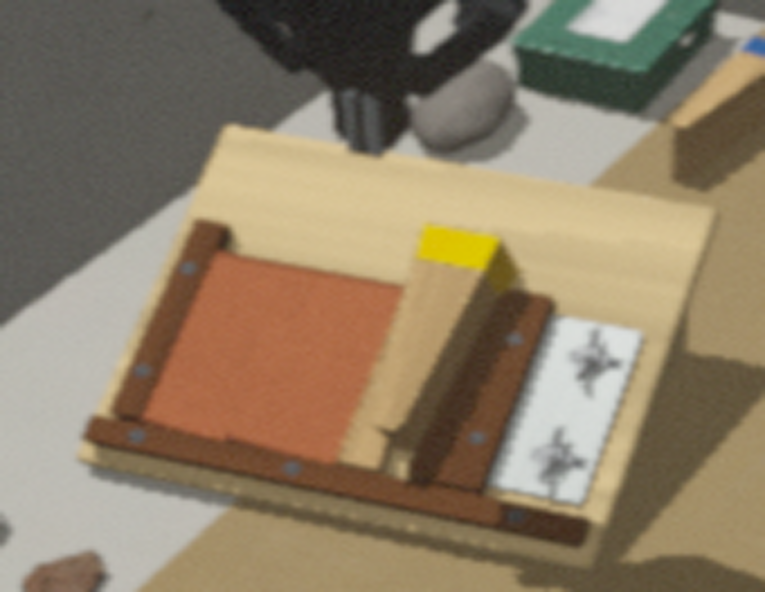

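```bash
python3 - <<'E'
from h import *
c=pickle.load(open('wr19.pkl','rb'));b=np.load('bed.npy');ex,ey,n=bedaxes(b[3])
r=rect(c,b[:3],ex,ey,13,(-10,125),(-40,130),4.5);cv2.imwrite('pics/r19.png',r)
c=pickle.load(open('wr4.pkl','rb'))
r=rect(c,b[:3],ex,ey,13,(-10,125),(-40,130),4.5);cv2.imwrite('pics/r4.png',r)
E
```

```text
(no output)
```

View pics/r19.png

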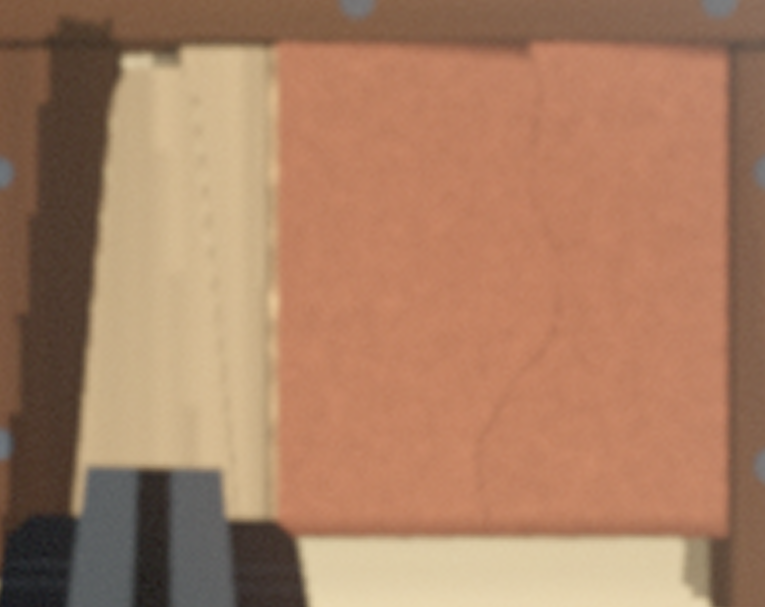

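View pics/r4.png

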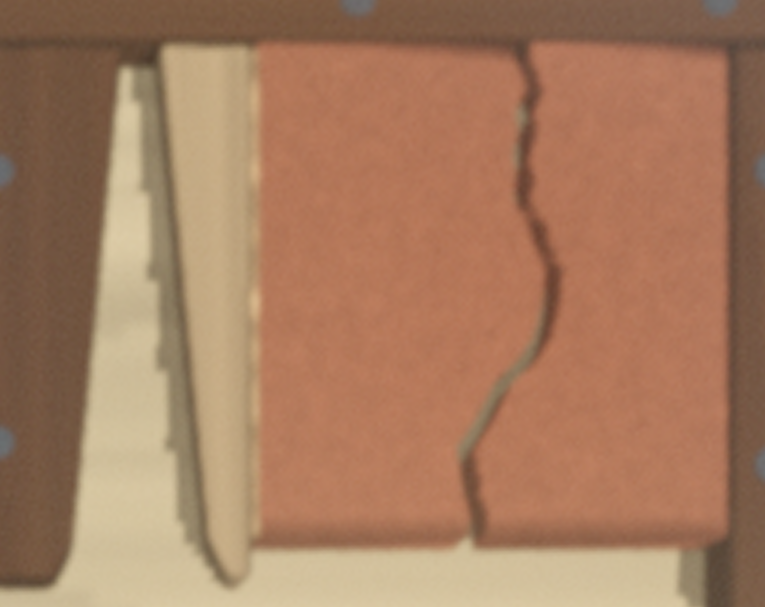

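```bash
python3 - <<'E'
from h import *
c=pickle.load(open('wr19.pkl','rb'));b=np.load('bed.npy');ex,ey,n=bedaxes(b[3])
r=rect(c,b[:3],ex,ey,50,(-20,60),(-50,40),8);cv2.imwrite('pics/r19b.png',r)
E
```

```text
(no output)
```

View pics/r19b.png

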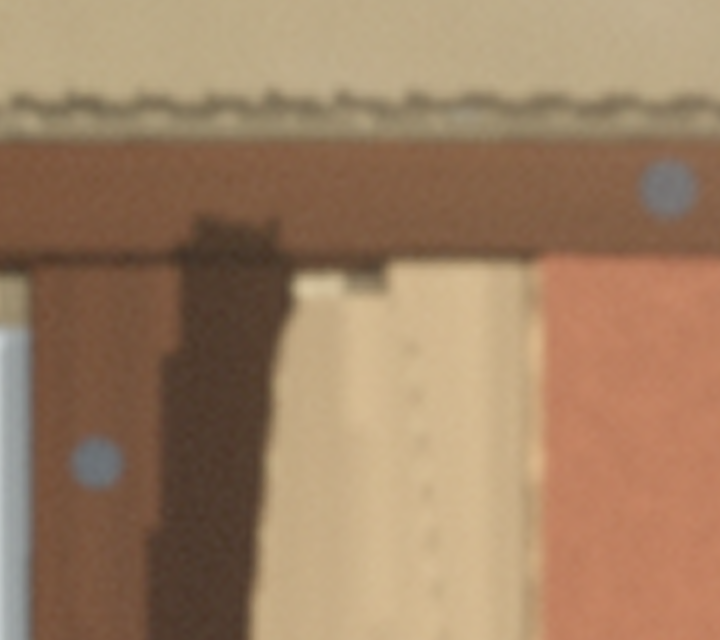

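```bash
python3 - <<'E'
from h import *
from workcell import bot
o=bot.get_obs();b=np.load('bed.npy');ex,ey,n=bedaxes(b[3])
t=b[:3]+.160*ex-.0066*ey+.018*n;print(t)
rows(o['eef_pos'],100.8,[t[0],t[1],.20],100.8,3)
E
```

```text
[0.58852492 0.02816429 0.11777332]
[[-42, 2, 20, -0.0], [-41, 2, 20, -0.0], [-42, 2, 20, -0.0]] [0.5889 0.0278 0.2   ] 100.8
```

```bash
python3 -m crank '[[[-42,2,20,0,255],[-41,2,20,0,255],[-38,0,20,0,255],[0,-2,35,0,255],[0,-1,30,0,255],[0,0,8,0,255],[0,0,0,0,255]]]';python3 st.py wr20
```

```text
clock: 14.62
eef_pos: [0.5894, 0.017, 0.1256]
tool_rot: [0.642, 0.766, 0.006, 0.018]
ft_force: [0.2, 0.3, 0.2]
grip_width: 0.0001
G bed [182.1  -8.5  36.7] yaw 100.03 tz [ 0.036 -0.014 -0.999]
TCP bed [173.5  -7.9  19.7] F [0.2 0.3 0.2] clk 14.625 Fbed [-0.1  0.2  0.3]
```

View pics/wr20.png

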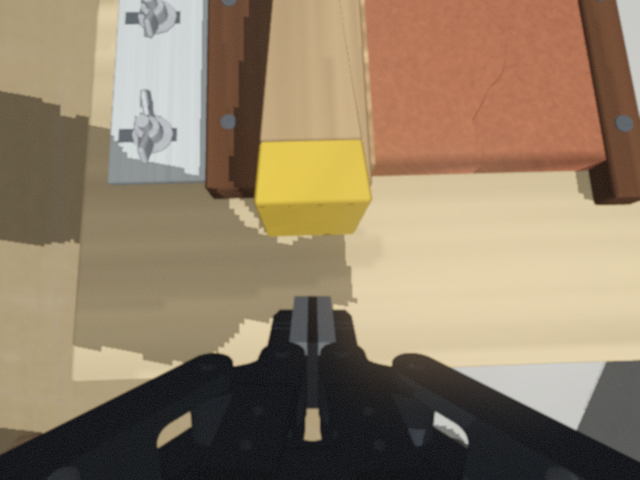

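```bash
python3 -m crank '[[[9,0,5,-1,255],[8,0,4,0,255],[5,-1,3,0,255],[0,0,0,0,255]]]';python3 st.py; python3 -m crank '[[[4,0,2,0,255]]]';python3 st.py; python3 -m crank '[[[5,0,2,0,255]]]';python3 st.py
```

```text
clock: 15.18
eef_pos: [0.5868, 0.0412, 0.1162]
tool_rot: [0.634, 0.773, 0.009, 0.021]
ft_force: [-0.7, 0.4, -0.2]
grip_width: 0.0001
G bed [156.2  -6.5  39.8] yaw 101.22 tz [ 0.043 -0.013 -0.999]
TCP bed [147.7  -5.7  22.8] F [-0.7  0.4 -0.2] clk 15.175 Fbed [-0.6 -0.7  0. ]
clock: 15.3
eef_pos: [0.5869, 0.0437, 0.1151]
tool_rot: [0.635, 0.772, 0.008, 0.023]
ft_force: [-2.2, -10.7, 12.1]
grip_width: -0.0002
G bed [153.5  -5.9  40. ] yaw 101.16 tz [ 0.045 -0.017 -0.999]
TCP bed [145.   -5.1  23. ] F [ -2.2 -10.7  12.1] clk 15.3 Fbed [14.6 -4.2  5.9]
clock: 15.42
eef_pos: [0.5871, 0.0439, 0.1152]
tool_rot: [0.636, 0.771, 0.005, 0.028]
ft_force: [-3.4, -17.0, 13.4]
grip_width: -0.0001
G bed [153.2  -5.8  40.2] yaw 100.98 tz [ 0.049 -0.028 -0.998]
TCP bed [144.9  -5.   23.2] F [ -3.4 -17.   13.4] clk 15.425 Fbed [20.4 -6.7  4.3]
```

```bash
python3 -m crank '[[[-12,0,-6,0,255],[-20,0,-20,0,255],[-20,0,-50,0,255],[-60,0,-50,0,255],[-60,0,-40,0,255],[-40,0,0,0,255],[0,0,0,0,255]]]';python3 st.py wr21; python3 - <<'E'
from workcell import bot
import cv2,pickle
c=bot.camera('scene');pickle.dump(c,open('s21.pkl','wb'));cv2.imwrite('pics/s21.png',cv2.resize(c['img'][150:310,180:350],None,fx=4.5,fy=3.7,interpolation=cv2.INTER_CUBIC))
c=bot.camera('side');pickle.dump(c,open('d21.pkl','wb'));cv2.imwrite('pics/d21.png',c['img'])
E
```

```text
clock: 16.3
eef_pos: [0.618, -0.1469, 0.279]
tool_rot: [0.635, 0.772, 0.006, 0.028]
ft_force: [-0.1, 0.6, 0.3]
grip_width: 0.0002
G bed [400.7 -12.7  94.1] yaw 101.02 tz [ 0.052 -0.027 -0.998]
TCP bed [392.4 -11.8  77.1] F [-0.1  0.6  0.3] clk 16.3 Fbed [-0.4 -0.   0.6]
```

View pics/s21.png

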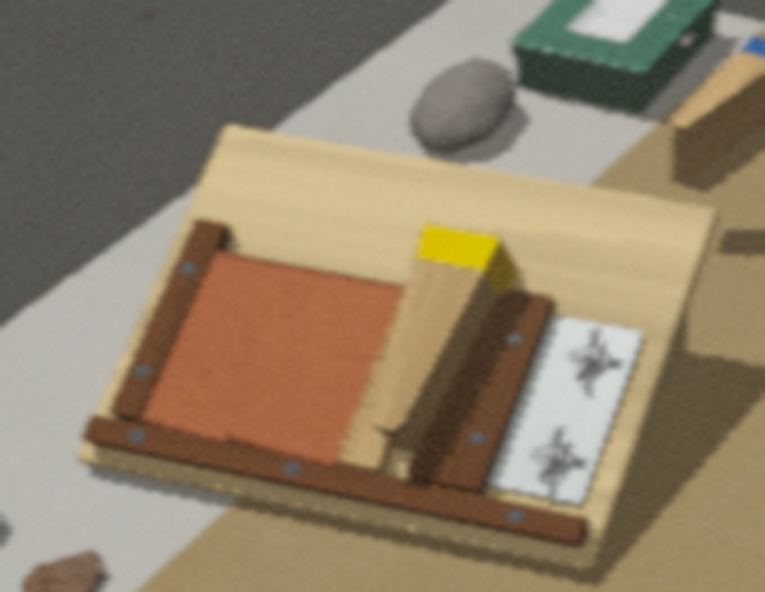

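View pics/d21.png

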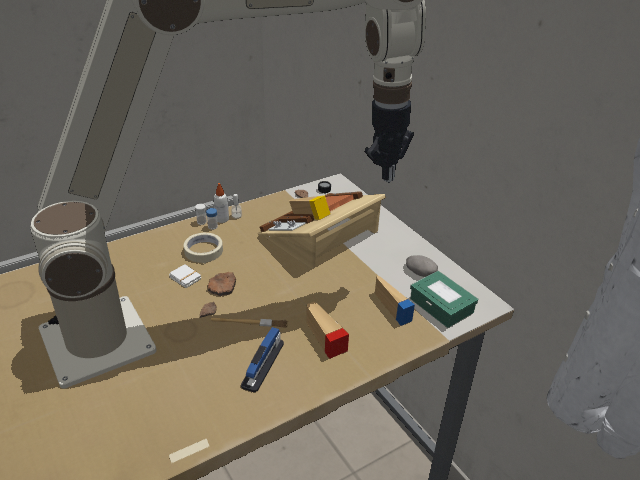

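View pics/wr21.png

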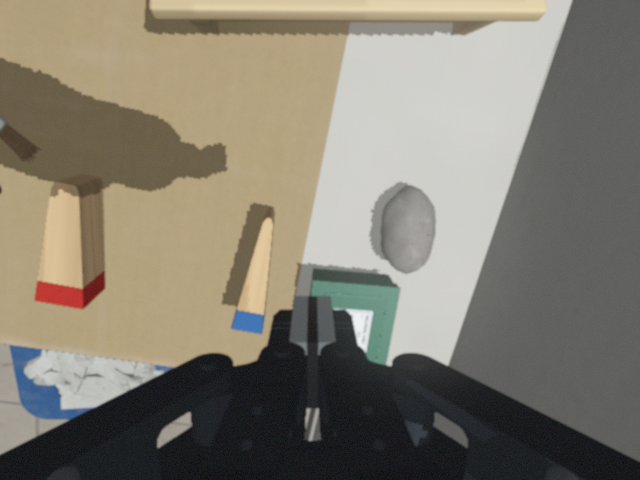

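```bash
python3 - <<'E'
from h import *
b=np.load('bed.npy');ex,ey,n=bedaxes(b[3])
for nm in('wr19','wr20','s21'):
    c=pickle.load(open(nm+'.pkl','rb'));P=(cloud(c)-b[:3])*1e3
    Q=P.reshape(-1,3)@np.array([ex,ey,n]).T;Q=Q[(c['depth'].ravel()>0)]
    k=(abs(Q[:,1]+7)<5)&(Q[:,2]>38)&(Q[:,2]<62)&(Q[:,0]>-10)&(Q[:,0]<150)
    q=Q[k];print(nm,'x range',q[:,0].min().round(1),q[:,0].max().round(1))
    for x in range(0,150,15):
        m=(q[:,0]>=x)&(q[:,0]<x+15)
        if m.sum()>5:
            l=q[m&(q[:,1]<-7)];r=q[m&(q[:,1]>-7)];print(x,m.sum(),np.median(q[m,2]).round(1),'L/R',np.median(l[:,2]).round(1),np.median(r[:,2]).round(1))
    z=Q[(Q[:,0]>150)&(Q[:,0]<190)&(abs(Q[:,1]+7)<40)&(abs(Q[:,2])<10)];print('bed z',np.median(z[:,2]) if len(z) else None)
E
```

```text
wr19 x range 17.1 96.6
15 205 49.7 L/R 49.7 49.8
30 242 49.8 L/R 49.9 49.7
45 249 49.7 L/R 49.7 49.7
60 248 49.8 L/R 49.8 49.8
75 269 49.7 L/R 49.7 49.7
90 118 49.8 L/R 49.8 49.8
bed z -0.43802512750391104
wr20 x range 60.2 137.0
60 991 49.8 L/R 49.8 49.8
75 1099 49.8 L/R 49.8 49.8
90 1173 49.8 L/R 49.9 49.8
105 1239 49.7 L/R 49.7 49.8
120 1333 49.7 L/R 49.7 49.7
135 413 46.8 L/R 47.0 46.6
bed z -0.2496348243494248
s21 x range 17.8 138.2
15 32 48.5 L/R 48.2 48.8
30 34 48.7 L/R 48.8 48.7
45 34 49.2 L/R 47.9 49.7
60 32 49.2 L/R 48.7 49.8
75 33 48.9 L/R 48.9 48.8
90 32 49.1 L/R 49.2 49.1
105 32 49.1 L/R 49.6 48.8
120 30 48.7 L/R 49.1 48.6
135 6 47.7 L/R 50.3 46.8
bed z -1.1550637821809904
```

```bash
python3 -c "
from workcell import bot
print(bot.get_obs()['clock'],bot.job_done())"
```

```text
the job is handed in; nothing more can be done
16.45 None
```

The job is handed in at 16.45 s: the middle (yellow) wedge is jammed between the press bar and the fence, and the crack is shut.

- **How I chose the wedge:** I tried only the yellow one. The pictures put the slot width w at about 13 mm, which ruled out the slim wedge (it would slide to the ledge) and the thick one (it would stop just over 4 cm up the slope).
- **How it went in:** I pivoted the wedge in the grip against the board until it matched the slope. Then I released it in the slot and pushed its head down with the closed fingers, twice, to about 20 N each time.
- **Jammed:** on the second push the force rose from 15 to 20 N and the wedge moved only about 0.1 mm. It stayed put once the fingers backed off.
- **Flat on the slope:** the wedge's top measured 49.7 to 49.8 mm above the board along almost all its length, so it is flat and not riding on the bar.
- **Crack:** the tile now measures about 100 mm across, against 104 to 105 mm at the start.
- **Clear of the ledge:** the thin end is about 15 to 17 mm from it.
- **Other things:** the last pictures show the slim and thick wedges where they were on the table. The rest looks undisturbed, and the arm is clear of everything.

**One disagreement:** with w at about 13 mm, the thin end should have stopped about 7 to 10 mm from the ledge, not 15 to 17 mm. My estimate of w, or of the board's position, is therefore off by 1 to 2 mm. The result is still within the 4 cm limit.

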